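# Load and clamp a water-filter cartridge

## Robot

A 6-joint arm with a two-finger parallel gripper is mounted at the origin on the work surface. World frame = base frame: x ahead of the robot, y to its left, z up, the work surface at z = 0. Lengths are in m, angles in rad, forces in N, time in s.
With the tool pointing down it reaches from about 0.35 to 0.775 m from the base axis. Payload 5.5 kg.
Tool frame: the origin (TCP) lies at the very end of the fingers, on their centre line; the grasp point (between the pads) lies 19 mm behind it (env.grip_point_offset is the distance from the TCP to the grasp point, in m); z points along the fingers, y is the line along which they close (so a half turn about z gives the same grasp; the last joint's range is limited). The gripper opens to 85 mm and grips with 20 to 120 N. Pads are 22 mm wide; open, the fingers measure 114 mm over their backs; the gripper's body (76 mm by 85 mm) begins 54 mm behind the grasp point. The pads swing forward as they close: fully open they stand 13 mm farther back than shut.
Start: joints at [-1.453, 0.313, 0.046, 1.304, 0, 1.431], TCP at [0.147, -0.556, 0.231] pointing down, gripper open.
Joint ranges: [-2.76, 2.76], [-0.86, 1.69], [-1.03, 1.26], [-2.2, 2.34], [-1.47, 1.5], [-3.14, 3.14]. Speed limits (rad/s): [2.57, 2.57, 3.14, 3.14, 3.14, 3.14].

## Interface

Orientations are given as a unit quaternion [w, x, y, z].
In Python, from workcell import sensors, imaging, workorder, env gives the robot as it stands.
- The arm moves only by the shell command python3 -m handwheel 'ROWS' [FORCE]. ROWS is JSON, a list of rows, each a list of 5 numbers: the shift along the tool's x, y, z in mm, then the turn about the tool's z in rad, then the opening, from 0 (shut) to 1 (fully open). A call has 1 to 8 rows; each row is the pose to reach, as a shift and turn from the pose commanded when the call began, along the tool's axes at that moment; what a row does not reach only later rows make up. A row lasts 1/10 s, in which the tool goes at most 50 mm and 8.59 degrees, less where a joint would pass 70% of its speed; a pose out of reach is approached as far as the arm can. A call with a gripper value outside its range is refused whole. The fingers move at their own pace and stop on an object; FORCE is the grip in N (left out, the last holds). Time passes only in rows, so rows that repeat a pose let the fingers close. It gives the time, the measured TCP pose, the force, the opening and the grip force at its end, in the units of the state.
- sensors.get_state(): the state, without advancing time (a new reading comes with each control period).
- imaging.read_camera(name): name is "scene" or "side" or "wrist"; returns a dict with "color" (480x640x3 uint8, blue, green, red), "z_map" (480x640 float32, m along the optical axis (not along the pixel's ray), 0 where there is no reading), "fx", "fy", "cx", "cy" (pixels), "k1" (the pictures are not rectified: a ray, as slopes to the right and down, at radius r is drawn at 1 + k1 r^2 times it, then the intrinsics apply), "xyz" and "rotation" of the camera in the world. Camera axes: x right, y down, z forward; pixel columns grow to the right and rows downward; lengths in m; the calibration is good to about 2 mm. A picture is of the moment at which its call begins.
- workorder.hand_in(): hands the job in; it is judged then, once.
The state is a dict: "clock": time; "joint_pos": joint angles; "qvel": joint speeds; "tau": joint torques, N m; "tcp_pos": TCP position; "orientation": TCP orientation; "wrist_force": force on the tool from outside, world axes, zero at the start; "ft_torque": the same for the moment, N m; "finger_gap": finger opening in m; "grip_force": force on a finger pad.
Only numpy, scipy, OpenCV 4.12 (cv2) and the standard library are available. Lean on these libraries where they do the work, as an engineer would, in place of code of your own. Each camera call takes 0.05 s, during which the arm holds its last target. There are 200 camera calls.

## Task

Stand the white filter cartridge upright in the round pocket of the clamp cradle and let go of it, then swing the yoke clamp down onto it and press on the clamp's bar until you feel the cartridge bottom out firmly on its stop, without forcing it so hard that the shell cracks. Leave the clamp down on the cartridge and let go, and do not disturb the other things on the table.

Things in the scene. Friction and masses are not known exactly. Their poses are not given: they have to be found in the camera images.
- cartridge_center (a point): Centre of the loose filter cartridge: plain white cylinder with two thin grey bands, 40 mm in diameter, 90 mm tall, about 150 g, standing upright on the table; its nose tapers to 31 mm over the lowest 6 mm. z up along it. Hold it at or above its centre to keep the fingers clear of the pocket block. The shell cracks if jammed against the cradle with over 30 N.
- cartridge_top (a point): Centre of the cartridge's flat top face, 45 mm above its centre. The clamp's foot must press here with over 14 N for 0.15 s to seat it on its stop; over 45 N from the foot cracks the shell.
- pocket (a point): Centre of the mouth of the round pocket (43 mm wide, 3 mm chamfer) in a grey 90 x 90 mm block, 45 mm above the table; z up. In it a rubber seal, 10 to 26 mm down, carries the cartridge; above about 10 N the seal slides down 2 to 10 mm, stays where pushed, and ends on a hard stop 20 to 28 mm below the mouth: that depth differs each time and can only be felt.
- cradle: The fixed cradle: steel base plate 200 x 130 x 8 mm bolted to the table, the pocket block, and two 132 mm tall aluminium cheeks at y = +-58 mm that carry the clamp's hinge. Origin on the table under the pocket's axis; x points towards the hinge (80 mm away), y along it, z up.
- clamp: Yoke clamp (200 g); origin mid-way on its hinge axis, 128 mm above the table. y axis = hinge axis; -x points along its two 10 mm arms (at y = +-46 mm) to the cross bar. Level when closed (bar on the side away from the hinge), about upright (1.66 to 1.8 rad) at the start. Dry hinge friction (0.35 N m) keeps it where it is left. With the cartridge home it is within 0.07 rad of level.
- clamp_grip (a point): Middle of the clamp's black cross bar: 16 mm thick, 108 mm long along the hinge axis, 150 mm from the hinge. Pressing down on the lowered bar takes 1 to 2 N for the hinge, about 5 N more while the seal slides; then, on the stop, resistance climbs steeply. Pressing with 12 to 15 N seats the cartridge firmly; at about 24 N the shell cracks.
- clamp_foot (a point): Lowest point of the clamp's round rubber foot (22 mm ball on a second cross bar, 80 mm from the hinge), which gives by about 1 mm per 18 N; with the clamp closed it stands on the middle of the cartridge's top.
- dropper_a: Amber dropper bottle with a white pointed cap, 34 mm in diameter, 76 mm tall, origin under its base; leave alone.
- dropper_b: Clear dropper bottle, the same size, origin under its base; leave alone.
- jar: White screw jar, 48 mm in diameter, 60 mm tall, origin under its base; leave alone.
- beaker: Clear plastic beaker, 84 mm in diameter, 110 mm tall, origin under its base; leave alone.
- beaker_small: Clear plastic beaker, 60 mm in diameter, 75 mm tall, origin under its base; leave alone.
- cylinder: Clear measuring cylinder, 28 mm in diameter on a 70 mm foot, 190 mm tall, origin under its base; leave alone.
- wash_bottle: White plastic bottle, 72 mm in diameter, 190 mm tall, origin under its base; leave alone.
Things that resemble listed ones, but are neither listed nor needed, are in the scene too. What is shaped like the part that bears cartridge_center but purple or red is not meant.

How it is judged:
By the outcome, as a careful person would: the job done as asked, in the order asked, and still so for the second after the job is handed in, with the robot touching nothing.
It also fails if it takes over 58 s, if anything falls off the work surface, if the arm or the gripper's body presses on something with over 40 N, if the wrist force passes 120 N, or if a joint passes its speed limit or range.

## Working session

There is one attempt and no reset: what is moved stays moved. The work goes in short steps, Python scripts to look and compute and a shell command to move; the robot and the scene stay as the last step left them, time stands still between calls to the robot, and variables do not carry over. Pictures are saved under pics/ and viewed, at most 10 in all, crops included, and the job is handed in when it is done.

```bash
mkdir -p pics; ls; cat > h.py <<'E'
import numpy as np, cv2, pickle
from workcell import sensors, imaging, workorder, env
def cap(n,tag):
    c=imaging.read_camera(n); pickle.dump(c,open(f'{tag}.pkl','wb')); cv2.imwrite(f'pics/{tag}.png',c['color']); return c
def load(tag): return pickle.load(open(f'{tag}.pkl','rb'))
def rays(c,uv):
    K=np.array([[c['fx'],0,c['cx']],[0,c['fy'],c['cy']],[0,0,1.]])
    p=cv2.undistortPoints(np.array(uv,float).reshape(-1,1,2),K,np.array([c['k1'],0,0,0.]))[:,0]
    return p
def R(c):
    r=np.array(c['rotation'])
    if r.shape==(3,3): return r
    from scipy.spatial.transform import Rotation as Ro
    return Ro.from_quat(r,scalar_first=True).as_matrix()
def pts(c,uv):
    uv=np.array(uv); z=c['z_map'][uv[:,1].astype(int),uv[:,0].astype(int)]
    p=rays(c,uv); return (np.c_[p,np.ones(len(p))]*z[:,None])@R(c).T+np.array(c['xyz'])
def onz(c,uv,h):
    p=rays(c,uv); d=np.c_[p,np.ones(len(p))]@R(c).T; o=np.array(c['xyz']); return o+d*((h-o[2])/d[:,2])[:,None]
def cloud(c,u0,v0,u1,v1):
    u,v=np.meshgrid(np.arange(u0,u1),np.arange(v0,v1)); uv=np.c_[u.ravel(),v.ravel()]; uv=uv[c['z_map'][uv[:,1],uv[:,0]]>0]
    return pts(c,uv),uv
E
python3 - <<'E'
from h import *
for n in('scene','side'):
    c=cap(n,n+'0'); print(n,c['xyz'],c['rotation'],c['fx'])
s=sensors.get_state();print(s)
E
```

```text
pics
scene [ 0.93758094 -0.70679921  0.77224005] [-0.41784646  0.88064217  0.19885563 -0.10163734] 510.36199992059244
side [ 0.30283067 -0.44623917  0.82324902] [-0.32266377  0.91933802 -0.21521669  0.06623807] 457.2099234071093
{'clock': 0.1, 'joint_pos': array([-1.45261765e+00,  3.13935369e-01,  4.50905687e-02,  1.30362514e+00,
        3.54598237e-05,  1.43120461e+00]), 'qvel': array([-0.00052004, -0.00173774,  0.00263547, -0.00102055,  0.00040941,
        0.00074808]), 'tau': array([ 2.66596384e-03, -4.81728351e+01,  2.99242777e+01,  1.27497749e-02,
       -1.08318684e-04,  8.30312160e-06]), 'tcp_pos': array([ 0.14653227, -0.55553409,  0.23049151]), 'orientation': array([-8.36568406e-04,  9.91705449e-01,  1.28528604e-01,  2.66880014e-05]), 'wrist_force': array([-0.2075358 ,  0.21968781,  0.00955622]), 'ft_torque': array([0.03645318, 0.02604887, 0.01425405]), 'grip_force': 0.0, 'finger_gap': 0.08528787912616395}
```

View pics/scene0.png

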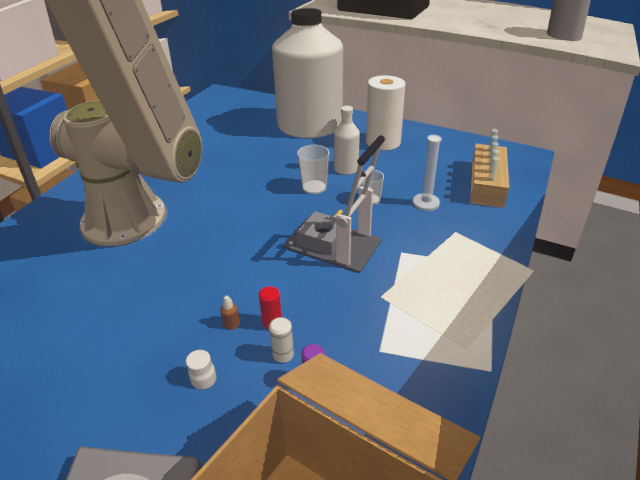

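View pics/side0.png

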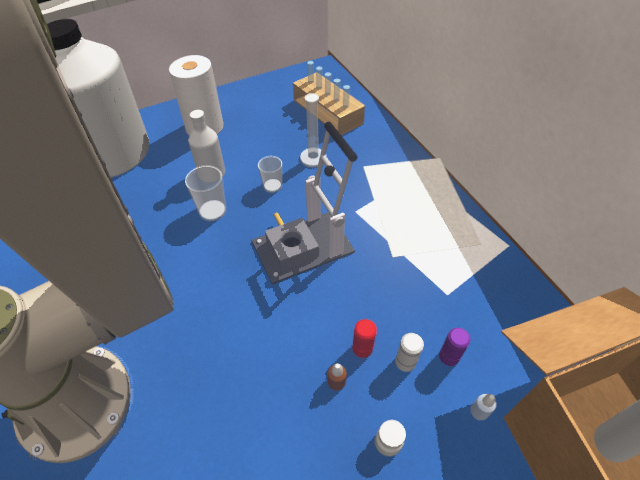

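The scene view shows the white banded cylinder at (281,340). Things it could be confused with are the red one at (270,307), the purple one at (313,360) and the squat jar at (201,370). In the side view they are white (410,352), red (365,338), purple (455,347) and jar (390,437). I choose the white banded one. The pocket is at side (291,240), with the clamp upright.

```bash
python3 - <<'E'
from h import *
c=load('side0')
a=cv2.resize(c['color'][310:400,330:480],None,fx=4,fy=4,interpolation=cv2.INTER_CUBIC)
b=cv2.resize(c['color'][200:290,240:365],None,fx=4,fy=4,interpolation=cv2.INTER_CUBIC)
s=load('scene0'); d=cv2.resize(s['color'][195:275,275:395],None,fx=4,fy=4,interpolation=cv2.INTER_CUBIC)
im=np.zeros((600,800,3),np.uint8)
a=cv2.resize(a,(400,240)); im[:240,:400]=a; im[:288,400:800]=cv2.resize(b,(400,288)); im[290:290+267,:400]=cv2.resize(d,(400,267))
cv2.imwrite('pics/crop1.png',im)
for n,box in(('side0',(398,330,424,352)),('scene0',(268,316,295,340))):
    k=load(n);P,_=cloud(k,*box); m=abs(P[:,2]-.09)<.004; print(n,'cart top',P[m].mean(0),m.sum(),(P[m].min(0)+P[m].max(0))/2)
for n,box in(('side0',(240,200,365,290)),('scene0',(275,195,395,275))):
    k=load(n);P,_=cloud(k,*box); m=abs(P[:,2]-.045)<.003; Q=P[m][:,:2].astype(np.float32); print(n,'block',cv2.minAreaRect(Q),m.sum())
    m=abs(P[:,2]-.008)<.003; print('plate',cv2.minAreaRect(P[m][:,:2].astype(np.float32)))
E
```

```text
side0 cart top [ 0.595709   -0.20406739  0.08888382] 330 [ 0.59581599 -0.20343753  0.08925644]
scene0 cart top [ 0.59796284 -0.20496191  0.08884731] 267 [ 0.59744619 -0.2035066   0.08910599]
side0 block ((0.5407818555831909, 0.13025127351284027), (0.12197217345237732, 0.14123889803886414), 89.68378448486328) 1072
plate ((0.5390108823776245, 0.09031597524881363), (0.21830640733242035, 0.19983914494514465), 88.8453140258789)
scene0 block ((0.5416865944862366, 0.13347426056861877), (0.1230849102139473, 0.1434454768896103), 88.54203796386719) 665
plate ((0.5390501022338867, 0.18440575897693634), (0.26461705565452576, 0.29107359051704407), 21.446447372436523)
```

View pics/crop1.png

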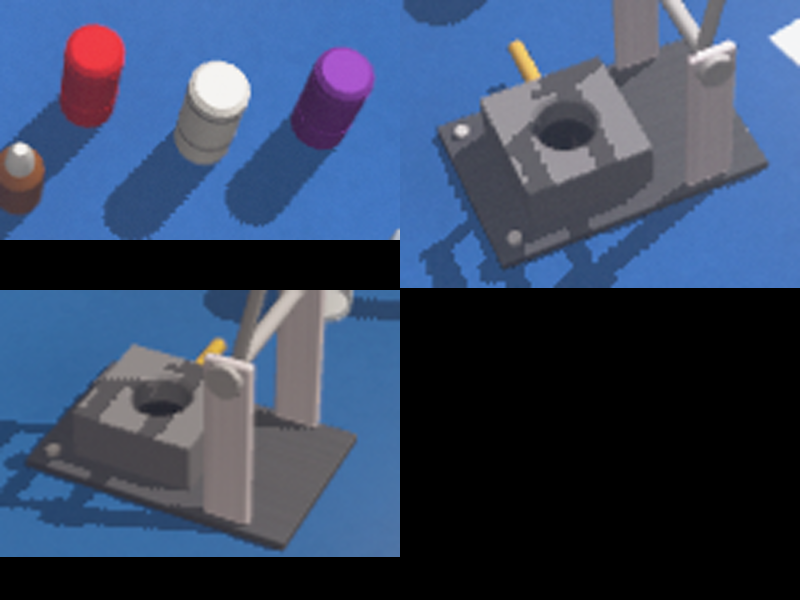

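The crop confirms the white cylinder with two grey bands. The pocket mouth is at about side (291.9,239.4) and scene (323.9,227.1). A yellow peg stands at the far-left side of the block.

```bash
python3 - <<'E'
from h import *
k=load('side0'); s=load('scene0')
q=onz(k,[(265.3,230.3),(303.4,217.8),(319.1,246.9),(281.6,259.4),(291.9,239.4)],.045); print(q)
print('scene pocket',onz(s,[(323.9,227.1)],.045))
e=q[1]-q[0]+q[2]-q[3]; print('yaw',np.arctan2(e[1],e[0]),'ctr',q[:4].mean(0),np.linalg.norm(e)/2)
print('hinge pin y-',onz(k,[(240+313/3.2,200+67/3.2)],.128))
# neighbours near cartridge
for n,uv in(('red',(366,328)),('purple',(458,337)),('amber',(338,368))): print(n,pts(k,[uv]))
# clamp dark bar
print('bar ends',pts(k,[(328,128),(340,142),(350,154)]))
# yellow
print('yellow',pts(k,[(277,215),(280,221)]))
st=sensors.get_state(); from scipy.spatial.transform import Rotation as Ro
print(Ro.from_quat(st['orientation'],scalar_first=True).as_matrix().round(3))
w=cap('wrist','wrist0');print(w['xyz'],R(w))
E
```

```text
[[0.47300605 0.18006057 0.045     ]
 [0.56352381 0.17497071 0.045     ]
 [0.55858087 0.08551057 0.045     ]
 [0.47379111 0.09142359 0.045     ]
 [0.51501501 0.13029372 0.045     ]]
scene pocket [[0.5212215  0.13430725 0.045     ]]
yaw -0.0626810913998671 ctr [0.51722546 0.13299136 0.045     ] 0.08782623332536213
hinge pin y- [[0.59350731 0.0702049  0.128     ]]
red [[ 0.53855569 -0.14344393  0.08796082]]
purple [[ 0.67368887 -0.23301757  0.08938258]]
amber [[ 0.46218766 -0.18255297  0.07435683]]
bar ends [[0.62110842 0.16897824 0.27982556]
 [0.62273655 0.12404004 0.27867154]
 [0.62116177 0.08369631 0.2819593 ]]
yellow [[0.51739584 0.221151   0.03132809]
 [0.51659951 0.20194767 0.03054333]]
[[ 0.967  0.255 -0.   ]
 [ 0.255 -0.967  0.002]
 [ 0.    -0.002 -1.   ]]
[ 0.22733301 -0.53370254  0.37405548] [[ 2.55365056e-01 -9.14776543e-01 -3.13005695e-01]
 [-9.66844677e-01 -2.41693436e-01 -8.24357507e-02]
 [-2.41130745e-04  3.23679100e-01 -9.46166889e-01]]
```

```bash
python3 -m handwheel '[[45,-19,0,0,1],[90,-39,0,0,1],[135,-58,0,0.05,1],[180,-77,0,0.1,1],[225,-97,0,0.15,1],[270,-116,0,0.2,1],[315,-135,0,0.2,1],[360,-155,0,0.2,1]]' 40; python3 - <<'E'
from h import *
from scipy.spatial.transform import Rotation as Ro
st=sensors.get_state(); M=Ro.from_quat(st['orientation'],scalar_first=True).as_matrix()
print(st['joint_pos'],M.round(3)[:,0], 1000*M.T@(np.array([.5965,-.204,.09])-st['tcp_pos']))
E
```

```text
clock: 0.95
tcp_pos: [0.4564, -0.3129, 0.2312]
orientation: [0.0, 1.0, 0.029, -0.0]
wrist_force: [0.9, -0.6, 0.4]
finger_gap: 0.0855
grip_force: 0.0
[-7.45887156e-01  2.71020019e-01 -1.18242611e-02  1.28792215e+00
 -1.67495813e-04  2.33812291e+00] [ 0.998  0.058 -0.   ] [ 146.10989542 -100.6497047   141.14964712]
```

```bash
python3 -m handwheel '[[40,-27,0,0,1],[80,-54,10,0,1],[120,-81,30,0,1],[146,-101,55,0,1],[146,-101,75,0,1],[146,-101,75,0,1]]'; python3 - <<'E'
from h import *
from scipy.spatial.transform import Rotation as Ro
w=cap('wrist','wrist1')
st=sensors.get_state(); M=Ro.from_quat(st['orientation'],scalar_first=True).as_matrix()
print(1000*M.T@(np.array([.5965,-.204,.09])-st['tcp_pos']))
P,uv=cloud(w,0,0,640,480); m=(abs(P[:,2]-.09)<.004)&(np.hypot(P[:,0]-.5965,P[:,1]+.204)<.03); print(m.sum(),P[m].mean(0),(P[m].min(0)+P[m].max(0))/2,np.ptp(P[m],0),uv[m].mean(0))
E
```

```text
clock: 1.55
tcp_pos: [0.5936, -0.2029, 0.1522]
orientation: [-0.002, 1.0, 0.03, -0.003]
wrist_force: [-1.3, -1.1, -0.7]
finger_gap: 0.0853
grip_force: 0.0
[ 2.80389086  0.25724688 64.36142477]
3631 [ 0.5984459  -0.202274    0.09017739] [ 0.59686911 -0.20226706  0.08951949] [0.0401743  0.03954173 0.00702403] [317.32497934 257.28890113]
```

View pics/wrist1.png

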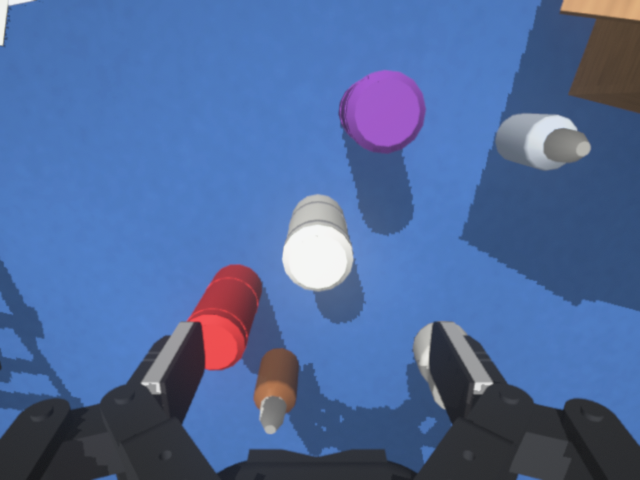

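The wrist view has the white cartridge's top at (317,257), centred between the open fingers. Red, amber and jar are clear of the finger paths.

```bash
python3 -m handwheel '[[2,-1,20,0,1],[2,-1,45,0,1],[2,-1,70,0,1],[2,-1,95,0,1],[2,-1,113,0,1],[2,-1,113,0,1],[2,-1,113,0,1]]'; python3 -m handwheel '[[0,0,0,0,0.4],[0,0,0,0,0.3],[0,0,0,0,0.3],[0,0,0,0,0.3],[0,0,0,0,0.3],[0,0,0,0,0.3],[0,0,0,0,0.3]]' 40
```

```text
clock: 2.3
tcp_pos: [0.5973, -0.2051, 0.0448]
orientation: [0.0, 1.0, 0.028, 0.001]
wrist_force: [-0.5, -0.4, 0.9]
finger_gap: 0.0854
grip_force: 0.0
clock: 3.0
tcp_pos: [0.5978, -0.2043, 0.0445]
orientation: [0.001, 1.0, 0.029, 0.001]
wrist_force: [-0.3, 0.8, 6.1]
finger_gap: 0.0392
grip_force: 39.8
```

```bash
python3 -m handwheel '[[0,0,-30,0,0.3],[0,0,-65,-0.1,0.3],[0,0,-95,-0.24,0.3],[0,0,-110,-0.38,0.3],[-5,-30,-110,-0.52,0.3],[-11,-65,-110,-0.66,0.3],[-18,-100,-110,-0.8,0.3],[-18,-100,-110,-0.9,0.3]]'; python3 - <<'E'
from h import *
from scipy.spatial.transform import Rotation as Ro
st=sensors.get_state(); M=Ro.from_quat(st['orientation'],scalar_first=True).as_matrix()
print(M.round(3)[:,0], np.arctan2(M[1,0],M[0,0]),1000*M.T@(np.array([.518,.1325,.14])-st['tcp_pos']))
E
```

```text
clock: 3.8
tcp_pos: [0.5713, -0.101, 0.153]
orientation: [-0.002, 0.885, 0.465, -0.001]
wrist_force: [0.4, -0.4, -1.0]
finger_gap: 0.0394
grip_force: 40.7
[0.568 0.823 0.   ] 0.9668612641860578 [ 161.97075763 -176.41481666   13.59645996]
```

```bash
python3 -m handwheel '[[10,-11,0,-0.14,0.3],[35,-38,0,-0.28,0.3],[60,-65,0,-0.42,0.3],[85,-93,0,-0.54,0.3],[110,-120,0,-0.54,0.3],[135,-147,0,-0.54,0.3],[155,-168,5,-0.54,0.3],[162,-176,10,-0.54,0.3]]';python3 -m handwheel '[[0,0,0,0,0.3],[0,0,0,0,0.3],[0,0,0,0,0.3]]'; python3 - <<'E'
from h import *
from scipy.spatial.transform import Rotation as Ro
st=sensors.get_state(); M=Ro.from_quat(st['orientation'],scalar_first=True).as_matrix()
print(np.arctan2(M[1,0],M[0,0]))
for n in('side','scene','wrist'):cap(n,n+'2')
a=load('side2')['color'][150:290,230:390];b=load('scene2')['color'][130:270,260:420]
cv2.imwrite('pics/crop2.png',cv2.resize(np.hstack([a,b]),(800,350),interpolation=cv2.INTER_CUBIC))
E
```

```text
clock: 4.6
tcp_pos: [0.5215, 0.131, 0.143]
orientation: [-0.0, 0.731, 0.682, -0.0]
wrist_force: [0.2, -0.9, -0.4]
finger_gap: 0.0394
grip_force: 40.7
clock: 4.9
tcp_pos: [0.523, 0.1274, 0.1433]
orientation: [0.0, 0.733, 0.68, -0.0]
wrist_force: [-0.5, -0.6, -1.3]
finger_gap: 0.0391
grip_force: 40.7
1.4963473859050456
```

View pics/crop2.png

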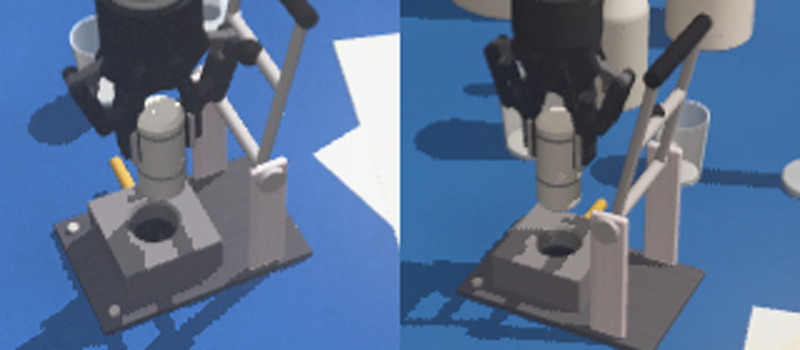

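View pics/wrist2.png

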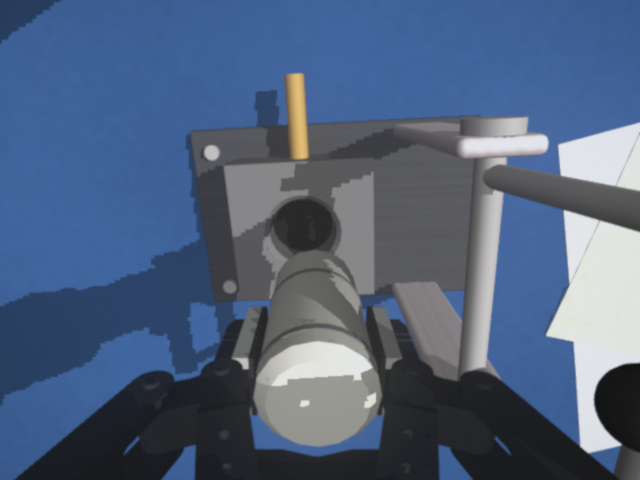

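The cartridge hangs vertically, held squarely, just short of the pocket. In the wrist view the mouth centre is at about (304,227), the block corners at (224,165), (373,160), (374,293), and the cartridge top at (318,395).

```bash
python3 - <<'E'
from h import *
w=load('wrist2'); st=sensors.get_state(); t=st['tcp_pos']
print('tcp',t,'pocket',onz(w,[(304,227),(267,224),(340,224),(304,195)],.045)[:,:2])
q=onz(w,[(224,165),(373,160),(374,293)],.045)[:,:2]; print(q,(q[0]+q[2])/2)
print('top',onz(w,[(318,395)],t[2]+.0455))
P,uv=cloud(w,240,330,400,450); m=abs(P[:,2]-t[2]-.0455)<.004; print(P[m].mean(0),(P[m].min(0)+P[m].max(0))/2,np.ptp(P[m],0))
s=load('side2'); print('side pocket',onz(s,[(230+157/2.5,150+222/2.5)],.045))
for n,b in(('side2',(275,180,315,215)),('scene2',(310,165,340,190))):
    P,_=cloud(load(n),*b); m=(abs(P[:,2]-t[2]-.0455)<.003)&(np.hypot(P[:,0]-t[0],P[:,1]-t[1])<.025); print(n,m.sum(),P[m].mean(0) if m.sum() else '')
# bar from wrist/side
P,_=cloud(s,330,90,390,170); m=P[:,2]>.25; print('bar',P[m].mean(0),m.sum())
E
```

```text
tcp [0.52300644 0.12749881 0.14342139] pocket [[0.51619107 0.14031216]
 [0.49298551 0.14403502]
 [0.53908996 0.14058936]
 [0.51793283 0.16085869]]
[[0.47126595 0.18285259]
 [0.56112012 0.17909563]
 [0.55926617 0.09066383]] [0.51526606 0.13675821]
top [[0.52379509 0.12966952 0.18892139]]
[0.52379307 0.1308014  0.18925901] [0.52507276 0.12818345 0.18889855] [0.04775152 0.03829842 0.00795114]
side pocket [[0.51744046 0.13092197 0.045     ]]
side2 173 [0.52404061 0.12295149 0.18781667]
scene2 131 [0.52131453 0.12245037 0.18864579]
bar [0.6245033  0.11657387 0.27592217] 385
```

```bash
python3 -m handwheel '[[3,-3,10,0,0.3],[6,-6,25,0,0.3],[6,-6,40,0,0.3],[6,-6,46,0,0.3],[6,-6,46,0,0.3],[6,-6,46,0,0.3],[6,-6,46,0,0.3]]'; python3 -m handwheel '[[0,0,2,0,0.3],[0,0,4,0,0.3],[0,0,6,0,0.3],[0,0,8,0,0.3],[0,0,10,0,0.3],[0,0,10,0,0.3]]'
```

```text
clock: 5.75
tcp_pos: [0.5176, 0.135, 0.098]
orientation: [0.0, 0.732, 0.681, 0.0]
wrist_force: [-0.5, 0.9, -0.3]
finger_gap: 0.0395
grip_force: 40.7
clock: 6.35
tcp_pos: [0.5167, 0.1349, 0.0869]
orientation: [-0.0, 0.732, 0.681, -0.0]
wrist_force: [-0.3, 0.3, -1.3]
finger_gap: 0.0391
grip_force: 40.7
```

```bash
python3 -m handwheel '[[0,0,1,0,0.3],[0,0,2,0,0.3],[0,0,3,0,0.3],[0,0,3,0,0.3]]'; python3 -m handwheel '[[0,0,1,0,0.3],[0,0,2,0,0.3],[0,0,2,0,0.3]]'
```

```text
clock: 6.75
tcp_pos: [0.517, 0.1352, 0.0843]
orientation: [-0.0, 0.732, 0.681, 0.0]
wrist_force: [-0.3, 0.7, -1.6]
finger_gap: 0.0393
grip_force: 40.8
clock: 7.05
tcp_pos: [0.5169, 0.1356, 0.0823]
orientation: [-0.0, 0.732, 0.681, 0.0]
wrist_force: [-1.8, 3.4, 0.8]
finger_gap: 0.0393
grip_force: 40.9
```

```bash
python3 -m handwheel '[[1,-0.7,0,0,0.3],[1,-0.7,0,0,0.3],[1,-0.7,1,0,0.3],[1,-0.7,2,0,0.3],[1,-0.7,2,0,0.3]]'
```

```text
clock: 7.55
tcp_pos: [0.5164, 0.1359, 0.08]
orientation: [-0.0, 0.732, 0.681, -0.0]
wrist_force: [0.8, 1.4, -1.8]
finger_gap: 0.0391
grip_force: 40.6
```

```bash
python3 -m handwheel '[[0.5,0,1,0,0.3],[0.5,0,2,0,0.3],[0.5,0,3,0,0.3],[0.5,0,3,0,0.3]]'; python3 -m handwheel '[[0,0,1,0,0.3],[0,0,2,0,0.3],[0,0,2,0,0.3]]'
```

```text
clock: 7.95
tcp_pos: [0.5162, 0.1363, 0.077]
orientation: [-0.0, 0.732, 0.681, -0.0]
wrist_force: [0.5, 0.3, -2.0]
finger_gap: 0.0394
grip_force: 40.7
clock: 8.25
tcp_pos: [0.5163, 0.1364, 0.0751]
orientation: [-0.0, 0.732, 0.681, -0.0]
wrist_force: [-0.4, -0.1, -1.0]
finger_gap: 0.0392
grip_force: 40.7
```

```bash
python3 -m handwheel '[[0,0,1,0,0.3],[0,0,2,0,0.3],[0,0,2,0,0.3]]'; python3 -m handwheel '[[0,0,1,0,0.3],[0,0,2,0,0.3],[0,0,2,0,0.3]]'
```

```text
clock: 8.55
tcp_pos: [0.5163, 0.1365, 0.0731]
orientation: [-0.0, 0.732, 0.681, -0.0]
wrist_force: [-1.2, 0.8, -1.6]
finger_gap: 0.0392
grip_force: 40.7
clock: 8.85
tcp_pos: [0.5163, 0.1365, 0.0711]
orientation: [-0.0, 0.732, 0.681, -0.0]
wrist_force: [-0.3, -0.4, -1.1]
finger_gap: 0.0393
grip_force: 40.7
```

```bash
python3 -m handwheel '[[0,0,1,0,0.3],[0,0,2,0,0.3],[0,0,2,0,0.3]]'; python3 -m handwheel '[[0,0,1,0,0.3],[0,0,2,0,0.3],[0,0,2,0,0.3]]'
```

```text
clock: 9.15
tcp_pos: [0.5163, 0.1365, 0.0691]
orientation: [-0.0, 0.732, 0.681, -0.0]
wrist_force: [0.1, -0.3, -1.5]
finger_gap: 0.0394
grip_force: 40.7
clock: 9.45
tcp_pos: [0.5165, 0.1366, 0.0682]
orientation: [0.0, 0.732, 0.681, 0.0]
wrist_force: [-2.3, 0.1, 5.7]
finger_gap: 0.0394
grip_force: 41.4
```

```bash
python3 -m handwheel '[[0,0,0,0,0.6],[0,0,0,0,0.9],[0,0,0,0,0.9],[0,0,0,0,0.9],[0,0,0,0,0.9],[0,0,0,0,0.9]]'; python3 -m handwheel '[[0,0,-15,0,0.9],[0,0,-40,0,0.9],[0,0,-75,0,0.9],[0,0,-115,0,0.8],[0,0,-160,0,0.5],[0,0,-205,0,0.2],[0,0,-250,0,0],[0,0,-258,0,0]]'; python3 - <<'E'
from h import *
s=cap('side','side3');sc=cap('scene','scene3')
for n,k,b in(('side',s,(270,190,320,260)),('scene',sc,(300,190,350,240))):
    P,_=cloud(k,*b); m=(abs(P[:,2]-.11)<.006)&(np.hypot(P[:,0]-.5163,P[:,1]-.1364)<.03); print(n,m.sum(),P[m].mean(0),np.ptp(P[m],0))
P,_=cloud(s,315,110,370,170); m=P[:,2]>.255; print('bar',P[m].mean(0),P[m].min(0),P[m].max(0))
cv2.imwrite('pics/crop3.png',cv2.resize(np.hstack([s['color'][110:290,230:390],sc['color'][100:280,260:420]]),(800,450),interpolation=cv2.INTER_CUBIC))
E
```

```text
clock: 10.05
tcp_pos: [0.5164, 0.1365, 0.0672]
orientation: [0.0, 0.732, 0.681, -0.0]
wrist_force: [-0.1, -0.2, 0.5]
finger_gap: 0.077
grip_force: 0.0
clock: 10.85
tcp_pos: [0.5183, 0.1368, 0.3312]
orientation: [0.003, 0.732, 0.681, 0.004]
wrist_force: [1.0, 0.0, -0.3]
finger_gap: 0.0102
grip_force: 0.0
side 248 [0.51436134 0.13072325 0.11118373] [0.03937579 0.03800808 0.01081779]
scene 171 [0.51892438 0.13017952 0.11173526] [0.03696073 0.03781658 0.01194384]
bar [0.62444499 0.12682133 0.27597741] [0.6174775  0.0779927  0.25560801] [0.63488965 0.18862006 0.28252435]
```

View pics/crop3.png

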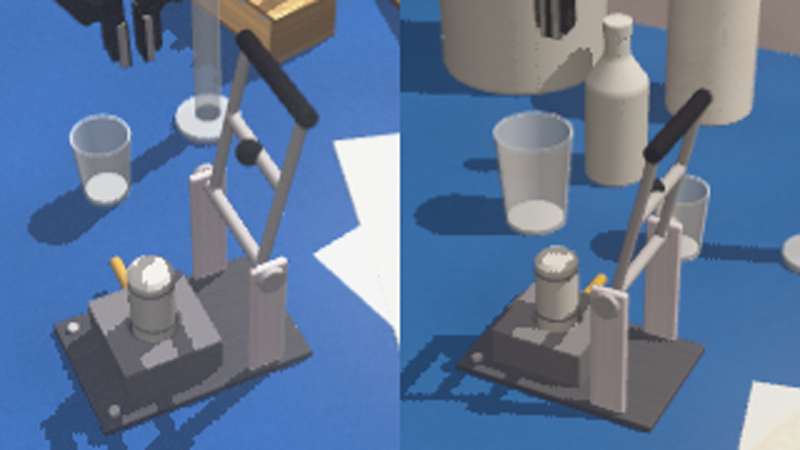

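The cartridge stands free and upright in the pocket, and the clamp is still up. Next the shut fingers go over and behind the bar.

```bash
python3 -m handwheel '[[0,0,0,0,0],[1,35,0,0,0],[2,75,0,0,0],[3,115,0,0,0],[4,145,0,0,0],[4,152,0,0,0],[4,152,0,0,0],[4,152,0,0,0]]'; python3 -m handwheel '[[0,0,20,0,0],[0,0,45,0,0],[0,0,62,0,0],[0,0,62,0,0],[0,0,62,0,0]]'
```

```text
clock: 11.75
tcp_pos: [0.6671, 0.1296, 0.3242]
orientation: [-0.001, 0.732, 0.681, -0.001]
wrist_force: [0.2, 0.1, 0.8]
finger_gap: 0.0002
grip_force: 0.0
clock: 12.25
tcp_pos: [0.6672, 0.1297, 0.2645]
orientation: [0.0, 0.732, 0.681, 0.0]
wrist_force: [0.2, -0.4, -0.5]
finger_gap: -0.0001
grip_force: 0.0
```

```bash
python3 -m handwheel '[[0,-15,0,0,0],[0,-30,0,0,0],[0,-45,-1,0,0],[0,-60,-1,0,0],[0,-75,1,0,0],[0,-90,5,0,0],[0,-103,9,0,0],[0,-103,9,0,0]]'; python3 - <<'E'
from h import *
s=cap('side','side4')
cv2.imwrite('pics/crop4.png',cv2.resize(s['color'][110:290,230:390],(640,720))[:600])
E
```

```text
clock: 13.05
tcp_pos: [0.5648, 0.1372, 0.2566]
orientation: [0.001, 0.732, 0.681, 0.001]
wrist_force: [0.2, -0.0, 0.7]
finger_gap: -0.0001
grip_force: 0.0
```

View pics/crop4.png

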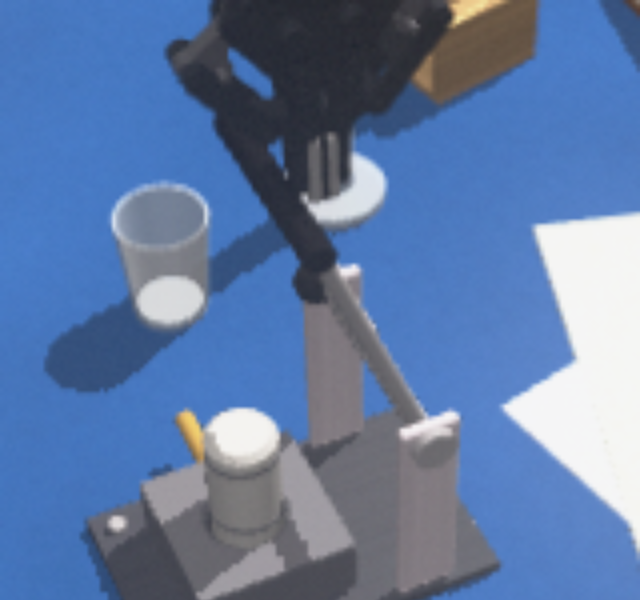

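The bar has followed the fingers to about 1.2 rad. Continuing along the arc.

```bash
python3 -m handwheel '[[0,-11,5,0,0],[0,-21,10,0,0],[0,-30,16,0,0],[0,-39,23,0,0],[0,-50,33,0,0],[0,-61,44,0,0],[0,-70,56,0,0],[0,-70,56,0,0]]'; python3 - <<'E'
from h import *
s=cap('side','side5')
cv2.imwrite('pics/crop5.png',cv2.resize(s['color'][110:290,230:390],(640,720))[:600])
P,uv=cloud(s,230,110,390,290); col=s['color'][uv[:,1],uv[:,0]].max(1)
m=(col<50)&(P[:,2]>.12)&(P[:,2]<.24)&(P[:,0]<.5)&(P[:,1]<.12); print(m.sum(),P[m].mean(0),P[m].min(0),P[m].max(0))
E
```

```text
clock: 13.9
tcp_pos: [0.4957, 0.1421, 0.198]
orientation: [-0.0, 0.732, 0.681, -0.0]
wrist_force: [-0.2, -0.0, 0.1]
finger_gap: 0.0002
grip_force: 0.0<stdin>:5: RuntimeWarning: Mean of empty slice.
  ret = um.true_divide(
Traceback (most recent call last):
ValueError: zero-size array to reduction operation minimum which has no identity
```

View pics/crop5.png

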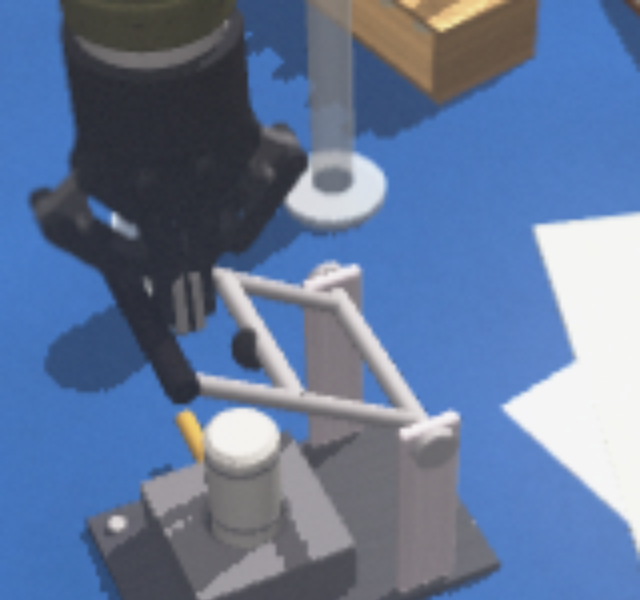

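The bar is at about 0.55 rad, with its near end at crop (180,385), and the finger is behind it. Next I lift, step over the bar and press from above.

```bash
python3 -m handwheel '[[0,5,-20,0,0],[0,5,-45,0,0],[0,-10,-48,0,0],[0,-34,-48,0,0],[0,-34,-48,0,0],[0,-34,-48,0,0]]'; python3 -m handwheel '[[0,-1,15,0,0],[0,-3,30,0,0],[0,-6,42,0,0],[0,-9,54,0,0],[0,-11,64,0,0],[0,-12,70,0,0],[0,-12,70,0,0]]'
```

```text
clock: 14.55
tcp_pos: [0.4617, 0.1446, 0.2467]
orientation: [0.0, 0.732, 0.681, 0.0]
wrist_force: [-0.4, 0.2, 0.0]
finger_gap: -0.0
grip_force: 0.0
clock: 15.25
tcp_pos: [0.4382, 0.1452, 0.1721]
orientation: [-0.008, 0.732, 0.681, -0.009]
wrist_force: [-24.9, 1.1, 3.4]
finger_gap: 0.0004
grip_force: 12.2
```

```bash
python3 -m handwheel '[[0,-14,0,0,0],[0,-20,-5,0,0],[0,-20,-5,0,0]]'; python3 - <<'E'
from h import *
s=cap('side','side6');k=cap('scene','scene6')
cv2.imwrite('pics/crop6.png',cv2.resize(np.hstack([s['color'][110:290,230:390],k['color'][120:300,260:420]]),(800,450)))
E
```

```text
clock: 15.55
tcp_pos: [0.4309, 0.147, 0.1824]
orientation: [0.001, 0.732, 0.681, 0.001]
wrist_force: [0.2, 1.0, 0.3]
finger_gap: 0.0002
grip_force: 0.0
```

View pics/crop6.png

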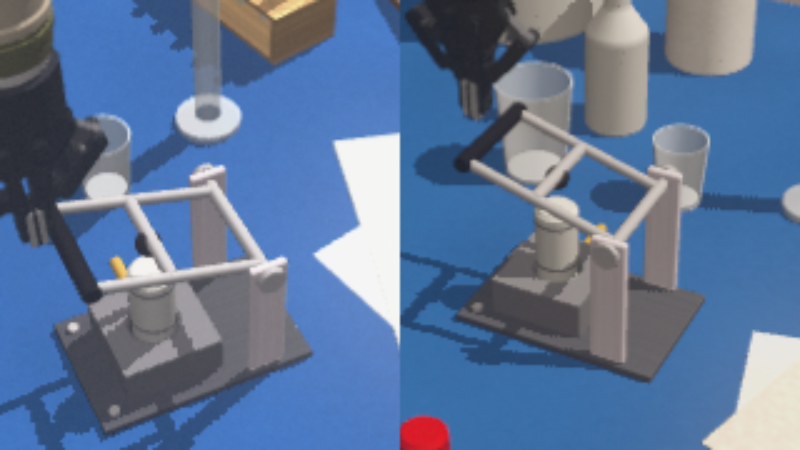

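The clamp is at about 0.4 rad with the foot just above the cartridge, which is still upright. The finger had slipped down in front of the bar, which runs scene px (285,184) to (308,163). Measuring it.

```bash
python3 - <<'E'
from h import *
s=load('side6');k=load('scene6')
for n,c,b in(('side',s,(245,180,275,235)),('scene',k,(280,158,312,190))):
    P,uv=cloud(c,*b); col=c['color'][uv[:,1],uv[:,0]].max(1)
    m=(col<75)&(P[:,2]>.13)&(P[:,2]<.25)&(P[:,0]>.44); Q=P[m]; print(n,m.sum(),Q.mean(0),np.percentile(Q,[2,98],axis=0).round(4).tolist())
    for y0 in(.09,.11,.13,.15):
        r=Q[abs(Q[:,1]-y0)<.006]
        if len(r):print(y0,len(r),r.mean(0).round(4),r[:,2].max().round(4))
E
```

```text
side 417 [0.45056805 0.12590206 0.19388658] [[0.4411, 0.083, 0.1679], [0.4646, 0.1699, 0.2452]]
0.09 44 [0.4488 0.0884 0.174 ] 0.1792
0.11 37 [0.4491 0.1097 0.1747] 0.1784
0.13 122 [0.4531 0.1322 0.2193] 0.2499
0.15 40 [0.4508 0.1489 0.1845] 0.238
scene 242 [0.45386005 0.1303265  0.17710623] [[0.4421, 0.0837, 0.1658], [0.4601, 0.1859, 0.2035]]
0.09 37 [0.4525 0.0875 0.1726] 0.1791
0.11 24 [0.4551 0.11   0.1744] 0.1782
0.13 22 [0.4562 0.1299 0.1738] 0.1804
0.15 32 [0.4527 0.1506 0.1814] 0.2033
```

```bash
python3 -m handwheel '[[0,0,-15,0,0.13],[0,0,-25,0,0.13],[-2,12,-25,0,0.13],[-4,22,-25,0,0.13],[-4,22,-25,0,0.13],[-4,22,-25,0,0.13]]'; python3 -m handwheel '[[0,0,10,0,0.13],[0,0,16,0,0.13],[0,0,22,0,0.13],[0,0,24,0,0.13],[0,0,24,0,0.13]]'
```

```text
clock: 16.25
tcp_pos: [0.4517, 0.141, 0.2054]
orientation: [-0.0, 0.733, 0.681, -0.001]
wrist_force: [-0.5, 0.7, 0.6]
finger_gap: 0.0112
grip_force: 0.0
clock: 16.75
tcp_pos: [0.4511, 0.1413, 0.1817]
orientation: [-0.0, 0.732, 0.681, -0.0]
wrist_force: [0.1, 0.6, 1.0]
finger_gap: 0.0115
grip_force: 0.0
```

```bash
python3 -m handwheel '[[0,1,2,0,0.13],[0,1,4,0,0.13],[0,0.5,6,0,0.13],[0,0,8,0,0.13],[0,-0.5,10,0,0.13],[0,-0.5,10,0,0.13]]'; python3 -m handwheel '[[0,-0.5,2,0,0.13],[0,-1,4,0,0.13],[0,-1.5,6,0,0.13],[0,-1.5,6,0,0.13]]'
```

```text
clock: 17.35
tcp_pos: [0.4509, 0.1413, 0.172]
orientation: [-0.0, 0.732, 0.681, -0.0]
wrist_force: [-0.3, 0.5, 0.9]
finger_gap: 0.0111
grip_force: 0.2
clock: 17.75
tcp_pos: [0.4493, 0.1414, 0.1659]
orientation: [-0.0, 0.732, 0.681, -0.0]
wrist_force: [0.8, -0.3, 0.1]
finger_gap: 0.0112
grip_force: 0.3
```

```bash
python3 - <<'E'
from h import *
k=cap('scene','scene7')
P,uv=cloud(k,270,150,325,205); col=k['color'][uv[:,1],uv[:,0]].max(1)
for y0 in(.085,.1,.11,.12):
    r=P[(col<75)&(abs(P[:,1]-y0)<.005)&(P[:,2]>.12)&(P[:,2]<.2)&(P[:,0]<.48)]
    if len(r): print(y0,len(r),r.mean(0),r.max(0),r.min(0))
cv2.imwrite('pics/crop7.png',cv2.resize(k['color'][130:280,250:420],(800,600*150*4//(3*170*4)*1 or 600)))
E
```

```text
0.085 36 [0.44930118 0.0857881  0.16087469] [0.45586312 0.08975984 0.16904329] [0.44189072 0.0818243  0.15082377]
0.1 19 [0.45165665 0.09951206 0.16471234] [0.45690443 0.10450297 0.16776289] [0.44410071 0.0950155  0.1589473 ]
0.11 26 [0.45272929 0.1100252  0.16390416] [0.45752015 0.11448349 0.16839234] [0.44511983 0.10502442 0.15744422]
0.12 20 [0.4526191  0.12082815 0.16399916] [0.45703715 0.12480656 0.16778192] [0.44466051 0.11619541 0.15813293]
```

View pics/crop7.png

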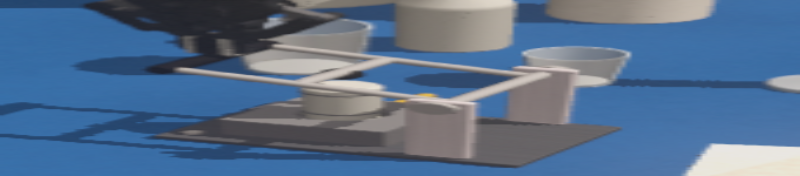

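The squashed crop shows the fingers on the bar, with the foot nearly on the cartridge; depth puts the bar top at 0.168. That's the picture quota used (11 views, one over the limit), so I continue by force alone.

```bash
python3 -m handwheel '[[0,-0.5,2,0,0.13],[0,-0.8,4,0,0.13],[0,-0.8,4,0,0.13]]'; python3 -m handwheel '[[0,-0.3,2,0,0.13],[0,-0.6,4,0,0.13],[0,-0.6,4,0,0.13]]';  python3 -m handwheel '[[0,-0.3,2,0,0.13],[0,-0.3,3,0,0.13],[0,-0.3,3,0,0.13]]'
```

```text
clock: 18.1
tcp_pos: [0.4485, 0.1414, 0.1619]
orientation: [-0.0, 0.732, 0.681, -0.0]
wrist_force: [-1.1, -0.3, 0.9]
finger_gap: 0.0114
grip_force: 0.4
clock: 18.4
tcp_pos: [0.4478, 0.1415, 0.1579]
orientation: [-0.0, 0.732, 0.681, -0.0]
wrist_force: [-1.6, -0.5, 1.0]
finger_gap: 0.0111
grip_force: 0.6
clock: 18.7
tcp_pos: [0.4475, 0.1415, 0.155]
orientation: [-0.0, 0.732, 0.681, -0.0]
wrist_force: [-2.4, 0.0, 0.9]
finger_gap: 0.0111
grip_force: 1.1
```

```bash
python3 -m handwheel '[[0,-1,1,0,0.13],[0,-1.5,2,0,0.13],[0,-1.5,2,0,0.13]]'; python3 -m handwheel '[[0,-0.4,1,0,0.13],[0,-0.4,2,0,0.13],[0,-0.4,2,0,0.13]]';  python3 -m handwheel '[[0,0,1,0,0.13],[0,0,2,0,0.13],[0,0,2,0,0.13]]'
```

```text
clock: 19.0
tcp_pos: [0.4469, 0.1416, 0.1534]
orientation: [0.0, 0.732, 0.681, 0.0]
wrist_force: [-0.8, -0.5, 0.5]
finger_gap: 0.0111
grip_force: 0.4
clock: 19.3
tcp_pos: [0.4461, 0.1417, 0.1512]
orientation: [0.0, 0.732, 0.681, 0.0]
wrist_force: [-0.3, 0.5, 0.8]
finger_gap: 0.0113
grip_force: 0.2
clock: 19.6
tcp_pos: [0.4459, 0.1417, 0.1491]
orientation: [-0.0, 0.732, 0.681, -0.0]
wrist_force: [-0.7, -0.6, 0.9]
finger_gap: 0.0111
grip_force: 0.4
```

```bash
python3 -m handwheel '[[0,-0.2,1,0,0.13],[0,-0.3,2,0,0.13],[0,-0.3,2,0,0.13]]'; python3 -m handwheel '[[0,-0.2,1,0,0.13],[0,-0.2,2,0,0.13],[0,-0.2,2,0,0.13]]';  python3 -m handwheel '[[0,0,1,0,0.13],[0,0,2,0,0.13],[0,0,2,0,0.13]]'
```

```text
clock: 19.9
tcp_pos: [0.4457, 0.1417, 0.1471]
orientation: [-0.0, 0.732, 0.681, -0.0]
wrist_force: [-0.0, 0.3, 1.2]
finger_gap: 0.011
grip_force: 0.4
clock: 20.2
tcp_pos: [0.4454, 0.1417, 0.1451]
orientation: [-0.0, 0.732, 0.681, -0.0]
wrist_force: [0.0, 0.5, 0.9]
finger_gap: 0.011
grip_force: 0.4
clock: 20.5
tcp_pos: [0.4453, 0.1417, 0.1431]
orientation: [-0.0, 0.732, 0.681, -0.0]
wrist_force: [-0.2, 0.1, 0.6]
finger_gap: 0.011
grip_force: 0.5
```

```bash
python3 -m handwheel '[[0,0,1,0,0.13],[0,0,2,0,0.13],[0,0,2,0,0.13]]'; python3 -m handwheel '[[0,0,1,0,0.13],[0,0,1,0,0.13]]';  python3 -m handwheel '[[0,0,1,0,0.13],[0,0,1,0,0.13]]'
```

```text
clock: 20.8
tcp_pos: [0.4453, 0.1417, 0.141]
orientation: [-0.0, 0.732, 0.681, -0.0]
wrist_force: [-1.1, -0.3, 1.1]
finger_gap: 0.0111
grip_force: 0.7
clock: 21.0
tcp_pos: [0.4453, 0.1417, 0.1401]
orientation: [-0.0, 0.732, 0.681, -0.0]
wrist_force: [-1.2, 0.7, 0.5]
finger_gap: 0.0111
grip_force: 0.9
clock: 21.2
tcp_pos: [0.4453, 0.1417, 0.1391]
orientation: [-0.0, 0.732, 0.681, -0.0]
wrist_force: [-1.8, 1.8, 1.3]
finger_gap: 0.0112
grip_force: 1.0
```

```bash
python3 -m handwheel '[[0,-0.3,1,0,0.13],[0,-0.3,1,0,0.13]]'; python3 -m handwheel '[[0,0,1,0,0.13],[0,0,1,0,0.13]]';  python3 -m handwheel '[[0,0,1,0,0.13],[0,0,1,0,0.13]]'
```

```text
clock: 21.4
tcp_pos: [0.4452, 0.1417, 0.1382]
orientation: [0.0, 0.732, 0.681, -0.0]
wrist_force: [-1.3, 0.1, 1.3]
finger_gap: 0.0112
grip_force: 1.3
clock: 21.6
tcp_pos: [0.4452, 0.1417, 0.1374]
orientation: [0.0, 0.732, 0.681, 0.0]
wrist_force: [-2.3, -0.0, 2.8]
finger_gap: 0.0109
grip_force: 2.5
clock: 21.8
tcp_pos: [0.4452, 0.1417, 0.1365]
orientation: [0.0, 0.732, 0.681, 0.0]
wrist_force: [-3.5, -0.3, 4.8]
finger_gap: 0.0116
grip_force: 3.3
```

```bash
python3 -m handwheel '[[0,-0.7,1,0,0.13],[0,-0.7,1,0,0.13]]'; python3 -m handwheel '[[0,-0.3,1,0,0.13],[0,-0.3,1,0,0.13]]'
```

```text
clock: 22.0
tcp_pos: [0.4451, 0.1418, 0.1357]
orientation: [0.001, 0.732, 0.681, 0.0]
wrist_force: [-1.5, -0.4, 4.9]
finger_gap: 0.0111
grip_force: 3.1
clock: 22.2
tcp_pos: [0.445, 0.1417, 0.1348]
orientation: [0.001, 0.732, 0.681, 0.001]
wrist_force: [-2.4, -0.4, 5.1]
finger_gap: 0.011
grip_force: 3.2
```

```bash
python3 -m handwheel '[[0,0,1,0,0.13],[0,0,1,0,0.13]]'
```

```text
clock: 22.4
tcp_pos: [0.445, 0.1417, 0.1338]
orientation: [0.001, 0.732, 0.681, 0.001]
wrist_force: [-1.7, -0.4, 5.0]
finger_gap: 0.0106
grip_force: 3.2
```

```bash
python3 -m handwheel '[[0,-0.2,1,0,0.13],[0,-0.2,1,0,0.13]]' | grep -E "tcp|wrist";python3 -m handwheel '[[0,0,1,0,0.13],[0,0,1,0,0.13]]' | grep -E "tcp|wrist"
```

```text
tcp_pos: [0.445, 0.1418, 0.1329]
wrist_force: [-1.2, -0.1, 5.5]
tcp_pos: [0.445, 0.1418, 0.1319]
wrist_force: [-1.4, 0.2, 5.9]
```

```bash
python3 -m handwheel '[[0,-0.2,1,0,0.13],[0,-0.2,1,0,0.13]]' | grep -E "tcp|wrist"
```

```text
tcp_pos: [0.445, 0.1418, 0.1312]
wrist_force: [-1.6, 0.5, 6.6]
```

```bash
python3 -m handwheel '[[0,0,1,0,0.13],[0,0,1,0,0.13]]' | grep -E "tcp|wrist"
```

```text
tcp_pos: [0.445, 0.1418, 0.1304]
wrist_force: [-2.6, -0.8, 8.5]
```

```bash
python3 -m handwheel '[[0,0,1,0,0.13],[0,0,1,0,0.13]]' | grep -E "tcp|wrist"
```

```text
tcp_pos: [0.4452, 0.1418, 0.1297]
wrist_force: [-3.3, -0.9, 12.2]
```

```bash
python3 -m handwheel '[[0,0,0.5,0,0.13],[0,0,0.5,0,0.13],[0,0,0.5,0,0.13],[0,0,0.5,0,0.13]]' | grep -E "tcp|wrist"
```

```text
tcp_pos: [0.4451, 0.1418, 0.1294]
wrist_force: [-3.3, 0.0, 13.3]
```

```bash
python3 -m handwheel '[[0,0,0,0,0.13],[0,0,0,0,0.13],[0,0,-1,0,0.13],[0,0,-3,0,0.13],[0,0,-6,0,0.13],[0,0,-12,0,0.13],[0,0,-30,0,0.13],[0,0,-60,0,0.13]]'; python3 -m handwheel '[[0,0,-40,0,0.13],[0,-20,-60,0,0.13],[0,-40,-60,0,0.13],[0,-40,-60,0,0.13],[0,-40,-60,0,0.13]]'; python3 - <<'E'
from h import *
for n,b in(('side',(225,170,320,270)),('scene',(270,150,350,240))):
    k=cap(n,n+'9');P,uv=cloud(k,*b); col=k['color'][uv[:,1],uv[:,0]].max(1)
    for y0 in(.095,.11,.15,.17):
        r=P[(col<75)&(abs(P[:,1]-y0)<.006)&(P[:,2]>.1)&(P[:,2]<.2)&(P[:,0]<.48)]
        if len(r): print(n,y0,len(r),r.mean(0),r[:,2].max())
    m=(abs(P[:,2]-.106)<.008)&(np.hypot(P[:,0]-.5163,P[:,1]-.132)<.02); print('cart',m.sum(),P[m].mean(0))
E
```

```text
clock: 24.6
tcp_pos: [0.4424, 0.1416, 0.1867]
orientation: [-0.001, 0.732, 0.681, -0.002]
wrist_force: [0.1, 0.5, -0.4]
finger_gap: 0.0111
grip_force: 0.0
clock: 25.1
tcp_pos: [0.4042, 0.1448, 0.2478]
orientation: [0.0, 0.732, 0.681, 0.0]
wrist_force: [0.4, 0.4, 0.0]
finger_gap: 0.0108
grip_force: 0.0
side 0.095 36 [0.44326064 0.09478953 0.13216435] 0.13458939603618136
side 0.11 33 [0.44357716 0.11009384 0.13207825] 0.13544209348921188
side 0.15 29 [0.44396192 0.14959844 0.13273175] 0.1363117123467812
side 0.17 30 [0.44483413 0.17018063 0.13244843] 0.1360220453872305
cart 132 [0.51099761 0.12736433 0.10785164]
scene 0.095 14 [0.44788076 0.09474643 0.13260372] 0.13536587957822954
scene 0.11 23 [0.4495078  0.10989323 0.13111118] 0.1353155136200711
scene 0.15 22 [0.45017411 0.14935621 0.13178088] 0.13479205113047843
scene 0.17 22 [0.45097827 0.1708878  0.1307793 ] 0.13566618824124554
cart 73 [0.52479065 0.13084635 0.10880001]
```

```bash
python3 -c "
from workcell import workorder
print(workorder.hand_in())"
```

```text
the job is handed in; nothing more can be done
None
```

I handed the job in at about 25 s: the cartridge is in the pocket, the clamp pressed it to its hard stop at about 13 N on the bar, and the clamp is down with the gripper clear. On the way the fingers once slipped in front of the bar (about 25 N sideways on the fingers), and I viewed 11 pictures, one over the limit of 10.

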